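# Check the brake lever of the lab's sample trolley

### The job

Check the sample trolley's hand brake: reach over the push bar and, with the outside of the fingers, press the red brake lever in towards the bar until it comes up firmly against its stop, short of the bar, and keep it there for two seconds. Then ease it back out with the fingers still following it, without letting it fly back, until it is fully out, and come clear. Push only on the lever's outer side without gripping or forcing it, keep off the trolley's bar and frame, and leave the goods on its tray standing where they are.

Things in the scene. Friction and masses are not known exactly. Their poses are not given: they have to be found in the camera images.
- trolley: Parked steel lab trolley, fixed. Origin: middle of the push bar's axis, 200 mm above the bench. x from the bar over the tray (away from the robot), y along the bar to the left, z up; yaw varies. Bar along y, 32 mm thick over its black rubber sleeve; side tubes at y = +-215 mm run forward at bar height to posts at x = 155. Tray from x = 155, floor 155 mm below the axis, lip 30 mm. Only the lever is between bar and tray.
- brake_clamp: Black clamp of the brake lever, fixed on the bar at varying places along it, with the red lever on it; origin on the bar's axis, axes as the trolley's. Reaches 53 mm to +x and carries the stop screw beside the pivot.
- brake_pivot (a point): The lever's upright pivot axis, at x = 36 mm of the clamp, at the bar's height. The lever's red blade: 12 mm thick, 18 mm high (9 mm above and below the bar's axis), 120 mm long, straight, parallel to the bar when out, its middle 82 mm from the bar's axis. Fingers do not belong on its inner side, which faces the bar.
- brake_push (a point): About the middle of the red blade's outer side (facing away from the bar), where fingers press; 52 mm in x and -115 mm in y of the pivot with the lever out. It moves with the lever: its x points straight out of the outer face, y along the blade towards the clamp, z up. The spring pushes back here with 3 N when out, about 8 N at the stop.
- brake_tip (a point): Centre of the round end (21 mm ball) of the lever blade, 47 mm beyond brake_push.
- brake (a joint): Lever angle in rad: 0 fully out (rest), grows as pressed towards the bar (clockwise from above, about the upright pivot), hard stop (a screw) at 0.25: brake_push has then travelled about 30 mm and the blade's end is about 15 mm short of the sleeve. A spring returns it; let go, it flies back.
- honey_jar: Loose jar of amber honey, white cap, 76 mm across, 110 mm tall, origin under its middle. On the tray, 195 mm or more beyond the bar; must stay put.
- wash_bottle: Loose white wash bottle with a blue cap and spout, 72 mm across, 190 mm tall with the spout (35 mm above the bar's axis), origin under its middle. On the tray; must stay put.
- sample_tub: Loose white tub, red cap, 76 mm across, 85 mm tall, origin under its middle. On the tray; must stay put.

How it is judged:
By the outcome, as a careful person would: the job done as asked, in the order asked, and still so for the second after the job is handed in, with the robot touching nothing.
It also fails if it takes over 43 s, if anything falls off the work surface, if the arm or the gripper's body presses on something with over 40 N, if the wrist force passes 120 N, or if a joint passes its speed limit or range.

### The arm

A 6-joint arm with a two-finger parallel gripper is mounted at the origin on the work surface. World frame = base frame: x ahead of the robot, y to its left, z up, the work surface at z = 0. Lengths are in m, angles in rad, forces in N, time in s.
With the tool pointing down it reaches from about 0.375 to 0.925 m from the base axis. Payload 5.7 kg.
Tool frame: the origin (TCP) lies midway between the tips of the shut fingers; the grasp point (between the pads) lies 19 mm behind it; z points along the fingers, y is the line along which they close (so a half turn about z gives the same grasp; the last joint's range is limited). The gripper opens to 88 mm and grips with 3 to 60 N. Pads are 20 mm wide; open, the fingers measure 115 mm over their backs; the gripper's body (75 mm by 178 mm) begins 61 mm behind the grasp point.
Start: joints at [-1.459, 0.359, 1.51, -0, 1.272, -0.115], TCP at [0.135, -0.585, 0.223] pointing down, gripper open.
Joint ranges: [-2.97, 2.97], [-1.01, 2.36], [0.21, 2.38], [-0.96, 4.11], [0.2, 2.71], [-2.98, 2.98]. Speed limits (rad/s): [2.39, 2.39, 3.14, 3.14, 3.14, 3.14].

### API

Orientations are given as a unit quaternion [x, y, z, w].
In Python, from bench import move_ptp, servo_line, goto_joints, move_gripper, sleep, inverse_kinematics, capture, PlanningError, close_job, spot_in, silhouettes, current_clock, current_joint_pos, current_qvel, current_joint_torque, current_position, current_orientation, current_force, current_torque, current_finger_gap, current_grip_force gives the robot as it stands. Calls block until the motion is done:
- move_ptp(position, orientation): joint-space move of the TCP to a pose.
- servo_line(position, orientation=None, rate=0.15, contact_N=None): straight line of the TCP; orientation=None keeps the orientation; rate is the mean speed in m/s. With contact_N (N) it stops when the force on the tool has changed by that much, and returns True; else False.
- goto_joints(angles): joint-space move.
- move_gripper(opening): finger opening in m; the grip force is fixed at half the most; returns when the fingers have stopped.
- sleep(seconds).
- inverse_kinematics(position, orientation): joint angles nearest the present ones, or None.
- capture(name): name is "scene" or "top" or "wrist"; returns a dict with "image" (400x640x3 uint8, blue, green, red), "range_z" (400x640 float32, m along the optical axis (not along the pixel's ray), 0 where there is no reading), "intrinsics" (3x3 intrinsics, pixels), "R" (3x3) and "t" (3): a world point X has camera coordinates R X + t. Camera axes: x right, y down, z forward; pixel columns grow to the right and rows downward; lengths in m; the calibration is good to about 2 mm. A picture is of the moment at which its call begins.
A pose or a line that the arm cannot do raises PlanningError and nothing moves.
- close_job(): hands the job in; it is judged then, once.
Trained networks look in the newest picture that a camera, given by its name, has taken for a name from the list of things; names that differ only in an ending like _2 or _b are one class to them, and where a whole thing is asked for, a point or a joint stands for the part that bears it (a point fixed in the world has none). Each returns a list of dicts, best first, with "conf" (0 to 1); they miss things now and then, are a little off and sometimes report something else, mostly with a low value. They report only what shows in the picture. A call takes as long as a camera call.
- spot_in(camera, query): "xy" ([column, row] in pixels, amid what is visible of it).
- silhouettes(camera, query): "region" (400x640 bool, what is visible of it) and "xy" ([column, row] in pixels, amid what is visible of it).
Readings, each from a call of its own:
- current_clock(): time.
- current_joint_pos(): joint angles.
- current_qvel(): joint speeds.
- current_joint_torque(): joint torques, N m.
- current_position(): TCP position.
- current_orientation(): TCP orientation.
- current_force(): force on the tool from outside, world axes, zero at the start.
- current_torque(): the same for the moment, N m.
- current_finger_gap(): finger opening in m.
- current_grip_force(): force on a finger pad.
Only numpy, scipy, OpenCV 4.12 (cv2) and the standard library are available. Lean on these libraries where they do the work, as an engineer would, in place of code of your own. Each camera call takes 0.05 s, during which the arm holds its last target. There are 200 camera calls.

## Working session

There is one attempt and no reset: what is moved stays moved. The work goes in short steps, each a Python script; the robot and the scene stay as the last script left them, time stands still between calls to the robot, and variables do not carry over. Pictures are saved under pics/ and viewed, at most 10 in all, crops included, and the job is handed in when it is done.

```bash
mkdir -p pics; ls; cat > h.py <<'E'
import numpy as np, cv2
from bench import *
def back(c,px):
    # px: Nx2 (col,row) -> world
    px=np.atleast_2d(px).astype(int); z=c["range_z"][px[:,1],px[:,0]]
    K=c["intrinsics"]; p=np.c_[(px[:,0]-K[0,2])/K[0,0]*z,(px[:,1]-K[1,2])/K[1,1]*z,z]
    return ((p-c["t"])@c["R"])[z>0]
def cloud(c,m):
    ys,xs=np.nonzero(m); return back(c,np.c_[xs,ys])
E
python3 - <<'E'
from h import *
ims=[]
for n in ["top","scene"]:
    c=capture(n); np.savez(n+".npz",**c); cv2.imwrite(f"pics/{n}1.png",c["image"])
    print(n,"cam at",-c["R"].T@c["t"])
    for q in ["trolley","brake_clamp","brake","honey_jar","wash_bottle","sample_tub"]:
        for s in silhouettes(n,q)[:2]:
            P=cloud(c,s["region"])
            print(q,round(s["conf"],2),np.round(s["xy"]),s["region"].sum(), np.round(np.percentile(P,[2,50,98],axis=0),3).tolist() if len(P) else None)
    for q in ["brake_push","brake_tip","brake_pivot"]:
        for s in spot_in(n,q)[:1]: print(q,round(s["conf"],2),np.round(s["xy"]),back(c,s["xy"]))
print(current_clock())
E
```

```text
pics
top cam at [0.5274588  0.04917065 1.21857214]
trolley 0.58 [277. 111.] 42239 [[0.489, -0.072, -0.402], [0.862, 0.178, 0.047], [1.135, 0.394, 0.216]]
brake_clamp 0.68 [277. 251.] 1370 [[0.474, 0.022, 0.202], [0.534, 0.157, 0.211], [0.596, 0.189, 0.224]]
brake 0.67 [308. 232.] 581 [[0.545, 0.018, 0.203], [0.583, 0.098, 0.209], [0.6, 0.167, 0.213]]
honey_jar 0.6 [226. 159.] 1224 [[0.709, 0.244, 0.061], [0.739, 0.273, 0.155], [0.776, 0.31, 0.16]]
honey_jar 0.33 [279. 249.] 1412 [[0.473, 0.018, -0.742], [0.537, 0.157, 0.211], [0.609, 0.189, 0.224]]
wash_bottle 0.78 [282. 152.] 1120 [[0.719, 0.124, 0.081], [0.744, 0.153, 0.171], [0.788, 0.189, 0.235]]
wash_bottle 0.62 [308. 228.] 567 [[0.545, 0.017, 0.202], [0.583, 0.105, 0.209], [0.6, 0.166, 0.213]]
sample_tub 0.96 [342. 156.] 1040 [[0.711, -0.011, 0.048], [0.74, 0.021, 0.13], [0.78, 0.056, 0.135]]
brake_push 0.72 [304. 227.] [[0.587217   0.10767861 0.20991073]]
brake_tip 0.64 [303. 228.] [[0.58521164 0.10963009 0.21082538]]
brake_pivot 0.84 [278. 250.] [[0.54264658 0.16002843 0.20567244]]
scene cam at [1.13701303 0.04813092 0.825973
[... 210 characters left out ...]
amp 0.86 [362. 139.] 1834 [[0.477, 0.023, 0.186], [0.558, 0.149, 0.209], [0.6, 0.193, 0.222]]
brake 0.77 [332. 150.] 1037 [[-0.287, 0.021, -0.747], [0.586, 0.098, 0.207], [0.602, 0.178, 0.211]]
honey_jar 0.9 [440. 257.] 2713 [[0.718, 0.246, 0.053], [0.765, 0.275, 0.144], [0.785, 0.314, 0.157]]
wash_bottle 0.95 [371. 259.] 2769 [[0.711, 0.126, 0.046], [0.776, 0.155, 0.161], [0.791, 0.194, 0.232]]
sample_tub 0.66 [288. 265.] 2141 [[0.719, -0.01, 0.054], [0.766, 0.024, 0.129], [0.786, 0.057, 0.133]]
brake_push 0.77 [333. 148.] [[0.58734701 0.09811167 0.21022925]]
brake_tip 0.74 [328. 152.] [[0.58955421 0.09124922 0.20500366]]
brake_pivot 0.78 [361. 138.] [[0.55932474 0.15109778 0.2072019 ]]
1.0
```

View pics/top1.png

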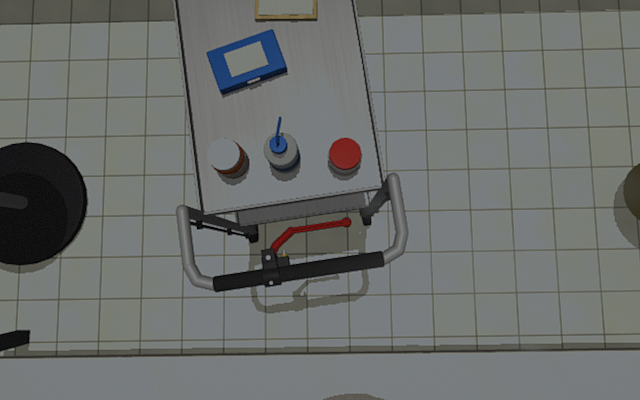

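View pics/scene1.png

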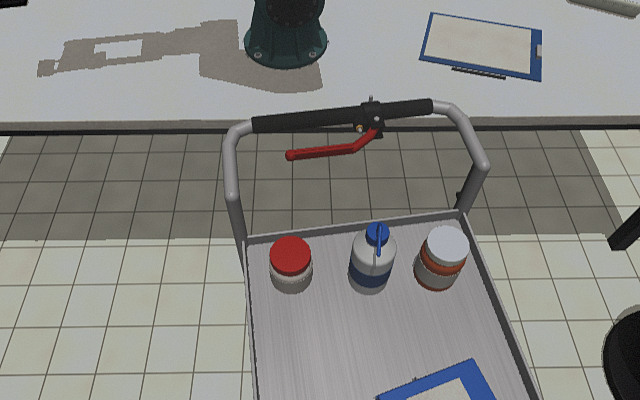

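```bash
python3 - <<'E'
from h import *
for n in ["top","scene"]:
    c=dict(np.load(n+".npz")); hsv=cv2.cvtColor(c["image"],cv2.COLOR_BGR2HSV)
    red=((hsv[...,0]<8)|(hsv[...,0]>172))&(hsv[...,1]>150)&(hsv[...,2]>70)
    P=cloud(c,red); P=P[(P[:,2]>.185)&(P[:,2]<.235)&(P[:,0]>.4)&(P[:,0]<.68)]
    T=P[P[:,2]>np.percentile(P[:,2],80)-.006][:,:2]
    vx,vy,x0,y0=cv2.fitLine(T.astype(np.float32),cv2.DIST_HUBER,0,.01,.01).ravel()
    d=np.array([vx,vy])*np.sign(vy); s=(T-[x0,y0])@d; w=(T-[x0,y0])@[d[1],-d[0]]
    print(n,"red",len(T),"ctr",x0,y0,"dir",d,"s",np.percentile(s,[0,2,98,100]),"w",np.percentile(w,[2,50,98]),"z",np.percentile(P[:,2],[5,50,80,95]))
    print(" ends",[x0,y0]+d*s.min(),[x0,y0]+d*s.max())
    for a in np.arange(s.min(),s.max(),.02):
        k=(s>=a)&(s<a+.02); print("   ",round(a,3),k.sum(),np.round(np.percentile(w[k],[3,50,97]),4) if k.any() else '')
    # bar
    A=cloud(c,np.ones(red.shape,bool)); A=A[(A[:,2]>.205)&(A[:,2]<.22)&(A[:,0]>.35)&(A[:,0]<.65)]
    lv=np.array([x0,y0]); dist=(A[:,:2]-lv)@[d[1],-d[0]]
    B=A[(dist<-.06)&(dist>-.11)]
    f=cv2.fitLine(B[:,:2].astype(np.float32),cv2.DIST_HUBER,0,.01,.01).ravel(); print(" bar",len(B),f, "dist lever-bar",(f[2:]-lv)@[d[1],-d[0]], B[:,1].min(),B[:,1].max())
E
```

```text
top red 501 ctr 0.57954955 0.09769279 dir [-0.23919465  0.97097164] s [-0.08242328 -0.07900838  0.07641265  0.08156764] w [-0.01663714  0.00073123  0.01160327] z [0.2056243  0.20924219 0.21099596 0.21231859]
 ends [0.59926476 0.01766212] [0.56003901 0.17689265]
    -0.082 67 [-0.009  -0.0029  0.0038]
    -0.062 53 [-0.0064 -0.001   0.004 ]
    -0.042 56 [-0.0044  0.0012  0.0061]
    -0.022 54 [-0.002   0.0029  0.0083]
    -0.002 53 [-0.0002  0.0054  0.0102]
    0.018 58 [0.0017 0.0073 0.0128]
    0.038 78 [-0.0078  0.0019  0.0123]
    0.058 75 [-0.0218 -0.0096  0.    ]
    0.078 7 [-0.0162 -0.0137 -0.0087]
 bar 2470 [ 0.18509123 -0.9827213   0.5045445   0.07196096] dist lever-bar -0.078982696 -0.09602400526747809 0.3000226880304583
scene red 563 ctr 0.5875375 0.0721338 dir [-0.23789203  0.9712916 ] s [-0.05651535 -0.05214807  0.10732726  0.11407322] w [-0.01952946  0.00074911  0.0123173 ] z [0.20258581 0.20840587 0.20965336 0.21079829]
 ends [0.60098208 0.01724091] [0.56040042 0.18293217]
    -0.057 78 [-0.0076 -0.0013  0.0037]
    -0.037 63 [-0.0071 -0.0009  0.004 ]
    -0.017 57 [-0.0053  0.0007  0.0052]
    0.003 59 [-0.0029  0.0031  0.0074]
    0.023 58 [-0.001   0.005   0.0094]
    0.043 65 [0.0018 0.0077 0.0131]
    0.063 73 [-0.0046  0.0043  0.0125]
    0.083 78 [-0.0197 -0.0067  0.0026]
    0.103 32 [-0.0266 -0.0154 -0.0085]
 bar 2008 [ 0.17438273 -0.984678    0.51360416  0.05423953] dist lever-bar -0.07606776 -0.09328119905234683 0.30386387246731905
```

The top view shows the bar from (215,284) to (383,259), the clamp at (270,265), the lever out from its elbow at (290,230) to its tip at (348,222), and the goods well beyond it. The scene view agrees. The second honey and bottle hits are false, because they lie on the lever and clamp. I'll refine the blade fit and move above it.

```bash
cat >> h.py <<'E'
from scipy.spatial.transform import Rotation as Ro
def quat(yaw,sgn):   # tool down, tool y along +-trolley y
    y=sgn*np.array([-np.sin(yaw),np.cos(yaw),0]); z=np.array([0,0,-1.])
    return Ro.from_matrix(np.c_[np.cross(y,z),y,z]).as_quat()
E
python3 - <<'E'
from h import *
import json
res=[]
for n in ["top","scene"]:
    c=dict(np.load(n+".npz")); hsv=cv2.cvtColor(c["image"],cv2.COLOR_BGR2HSV)
    red=((hsv[...,0]<8)|(hsv[...,0]>172))&(hsv[...,1]>150)&(hsv[...,2]>70)
    P=cloud(c,red); P=P[(P[:,2]>.2)&(P[:,2]<.225)&(P[:,0]>.5)&(P[:,0]<.65)][:,:2]
    B=P[(P[:,1]>.035)&(P[:,1]<.115)]
    yaw=.14
    for _ in range(3):
        ex=np.array([np.cos(yaw),np.sin(yaw)]); ey=np.array([-ex[1],ex[0]])
        p=np.polyfit(B@ey,B@ex,1); yaw-=np.arctan(p[0])
    tip=(P@ey).min()+.0105; xm=np.median(B@ex); w=np.percentile(B@ex-xm,[3,97])
    push=(xm+.006)*ex+(tip+.047)*ey; piv=push-.052*ex+.115*ey
    print(n,"yaw",yaw,"push",push,"pivot",piv,"w",w,"bar axis x",xm-.082,"elbow",(P@ey).max()-tip)
    A=cloud(c,np.ones(red.shape,bool)); k=(A[:,2]>.19)&(A[:,2]<.222)&(abs(A[:,:2]@ex-(xm-.082))<.022)&(abs(A[:,:2]@ey-tip)<.06)
    A=A[k]; q=np.polyfit(A[:,:2]@ey,A[:,:2]@ex,1); print("  bar slope",q[0],"bar x at tip",np.polyval(q,tip),"pred",xm-.082,"ztop",np.percentile(A[:,2],95))
    res.append([yaw,*push])
yaw,px,py=np.mean(res,0); json.dump([yaw,px,py],open("pose.json","w")); print(yaw,px,py)
ex=np.array([np.cos(yaw),np.sin(yaw)])
pre=np.array([px,py])+.027*ex
for s in (1,-1):
    for z in (.36,.172): print(s,z,np.round(inverse_kinematics([*pre,z],quat(yaw,s)),3))
print(Ro.from_quat(current_orientation()).as_matrix().round(2))
E
```

```text
top yaw 0.14006120221912857 push [0.59311813 0.07427299] pivot [0.52557292 0.18088745] w [-0.00500085  0.00523264] bar axis x 0.5096787833676288 elbow 0.15186910850567234
  bar slope 0.0063911311784083874 bar x at tip 0.5092047647120059 pred 0.5096787833676288 ztop 0.21836068168206776
scene yaw 0.13466587837073854 push [0.59500744 0.07398666] pivot [0.52803823 0.18096388] w [-0.00582045  0.00438961] bar axis x 0.5115537705709993 elbow 0.15932636840244913
  bar slope 0.001704820405993066 bar x at tip 0.5172860272274186 pred 0.5115537705709993 ztop 0.21715954040513602
0.13736354029493356 0.5940627884880137 0.07412982420074112
1 0.36 [ 0.014  0.311  1.248 -0.     1.583 -1.694]
1 0.172 [ 0.014  0.442  1.511 -0.     1.189 -1.694]
-1 0.36 [ 0.014  0.311  1.248 -0.     1.583  1.448]
-1 0.172 [ 0.014  0.442  1.511 -0.     1.189  1.448]
[[ 0.97  0.22  0.  ]
 [ 0.22 -0.97  0.  ]
 [ 0.   -0.   -1.  ]]
```

```bash
python3 - <<'E'
from h import *
import json
yaw,px,py=json.load(open("pose.json")); ex=np.array([np.cos(yaw),np.sin(yaw)]); pre=np.array([px,py])+.030*ex
p=np.array(current_position()); print(current_clock())
servo_line([*p[:2],.38],rate=.25); move_gripper(0.0); print(current_clock())
q=quat(yaw,-1)
move_ptp([*pre,.36],q); print(current_clock())
servo_line([*pre,.172],rate=.12); sleep(.3)
print(current_clock(),current_position(),current_force(),current_finger_gap())
c=capture("scene"); cv2.imwrite("pics/scene2.png",cv2.resize(c["image"][60:260,180:480],None,fx=2.6,fy=2.6))
E
```

```text
1.0
3.125
6.025
8.0417 [0.62387408 0.07821362 0.17226596] [-0.32706546  0.11816056 -0.46437056] 0.00033629101704394585
```

View pics/scene2.png

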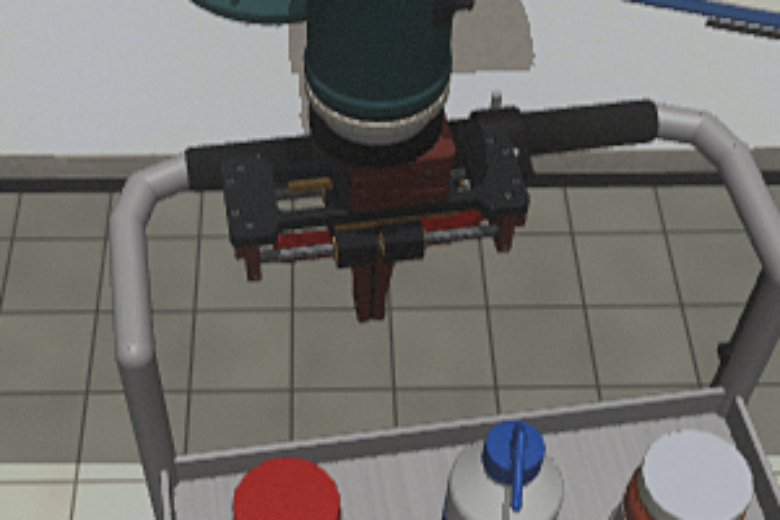

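The closed fingers are beyond the blade's outer side, roughly mid-blade at (372,290). The tray and goods are clear. Next I'll raise the tool a little, touch the lever, press it and hold.

```bash
cat >> h.py <<'E'
import json
yaw,px,py=json.load(open("pose.json"))
ex=np.array([np.cos(yaw),np.sin(yaw)]); ey=np.array([-ex[1],ex[0]])
def log(s=""):
    p=np.array(current_position())[:2]-[px,py]; f=np.array(current_force())
    print(s,round(current_clock(),2),"xy mm",np.round([p@ex*1e3,p@ey*1e3],1),"F",np.round([f[:2]@ex,f[:2]@ey,f[2]],1),flush=True)
E
python3 - <<'E'
from h import *
c=dict(np.load("scene.npz")); A=cloud(c,np.ones((400,640),bool)); r=A[:,:2]-[px,py]
k=(abs(r@ex+.06)<.05)&(r@ey>.07)&(r@ey<.18)&(A[:,2]<.35); print("clamp z",np.percentile(A[k,2],[99,99.8]),A[k,2].max())
p=np.array(current_position()); servo_line([*p[:2],.18],rate=.06); log("up")
p=np.array([px,py])+.0*ex
hit=servo_line([*(p),.18],rate=.025,contact_N=2.0); log(f"hit {hit}")
sleep(.2); log()
E
```

```text
clamp z [0.22569225 0.23051555] 0.2330522840000382
up 8.38 xy mm [30.6 -0.1] F [-0.2 -0.4 -0.8]
hit True 9.19 xy mm [ 9.7 -0. ] F [2.3 1.8 1.8]
 9.39 xy mm [ 9.8 -0.1] F [2.9 0.5 1.9]
```

```bash
cat >> h.py <<'E'
def pose(th,out=.0098,y=0.):   # tool pose following the lever at angle th; out = tool centre from outer face
    r=Ro.from_euler('z',-th).as_matrix()[:2,:2]@[.052+out,-.115+y]-[.052,-.115]
    return [*(np.array([px,py])+r[0]*ex+r[1]*ey),.18],quat(yaw-th,-1)
E
python3 - <<'E'
from h import *
for th in (.1,.19): servo_line(*pose(th),rate=.03); log(th)
hit=servo_line(*pose(.31),rate=.015,contact_N=7); log(f"stop {hit}")
sleep(.15); log()
E
```

```text
0.1 9.95 xy mm [-1.8 -5.7] F [ 5.  -0.7 -2.8]
0.19 10.49 xy mm [-12.2  -9.8] F [ 6.8  0.2 -5. ]
stop True 11.2 xy mm [-18.9 -12.3] F [ 6.4  0.8 -3.2]
 11.35 xy mm [-18.4 -12.2] F [ 6.1  1.6 -2.5]
```

```bash
python3 - <<'E'
from h import *
for th in np.arange(.24,.33,.01):
    hit=servo_line(*pose(th),rate=.01,contact_N=9); log(f"{th:.3f} {hit}")
    f=np.array(current_force())
    if f[:2]@ex>13 or hit: break
sleep(.2); log()
E
```

```text
0.240 False 11.62 xy mm [-17.8 -11.6] F [ 6.9 -0.3 -3.5]
0.250 False 11.91 xy mm [-19.1 -12. ] F [ 6.8 -0.9 -4.3]
0.260 False 12.19 xy mm [-20.3 -12.3] F [ 7.  -0.5 -3.9]
0.270 False 12.47 xy mm [-20.4 -12.5] F [10.6 -0.6 -6.6]
0.280 False 12.76 xy mm [-20.6 -12.6] F [13.   0.8 -8.4]
0.290 False 13.04 xy mm [-20.7 -12.9] F [ 15.9   0.6 -11.3]
 13.24 xy mm [-20.7 -12.9] F [ 15.5   0.3 -10.5]
```

The lever hit the stop at x = -20.5 mm, and the geometry predicted -20.6. Force there rose from 7 to 15.5 N. Next I'll hold it, ease it back, and come clear.

```bash
python3 - <<'E'
from h import *
for _ in range(5): sleep(.5); log("hold")
for th in (.25,.2,.15,.1,.05,.02,0): servo_line(*pose(th),rate=.02); log(th)
for o in (.0105,.0115,.0125): servo_line(*pose(0,o),rate=.006); log(o)
c=capture("scene"); cv2.imwrite("pics/scene3.png",cv2.resize(c["image"][60:260,180:480],None,fx=2.6,fy=2.6))
E
```

```text
hold 13.74 xy mm [-20.7 -12.8] F [16.1  0.5 -9.3]
hold 14.24 xy mm [-20.7 -12.9] F [14.4  1.  -9.7]
hold 14.74 xy mm [-20.7 -12.9] F [14.5  0.3 -9.9]
hold 15.24 xy mm [-20.7 -12.9] F [ 15.4   1.  -10.1]
hold 15.74 xy mm [-20.7 -12.9] F [ 15.2   0.7 -10. ]
0.25 16.15 xy mm [-18.8 -12. ] F [ 6.1 -1.1 -3.3]
0.2 16.62 xy mm [-12.8 -10.2] F [ 6.6 -1.  -2.8]
0.15 17.1 xy mm [-7.  -8.1] F [ 5.5 -1.  -2.3]
0.1 17.57 xy mm [-1.3 -5.8] F [ 4.6 -1.4 -0.6]
0.05 18.05 xy mm [ 4.3 -3.1] F [ 4.3 -2.7 -0.6]
0.02 18.39 xy mm [ 7.8 -1.3] F [ 4.1 -2.3  1.3]
0 18.68 xy mm [9.7 0.2] F [ 2.7 -1.5  1.3]
0.0105 18.94 xy mm [9.8 0.4] F [1.5 0.1 1.6]
0.0115 19.26 xy mm [10.6  0.2] F [ 0.5 -0.5 -0.4]
0.0125 19.57 xy mm [12.4  0. ] F [-0.8 -0.4 -0.1]
```

Force stayed on the lever all the way out and faded to zero at the original contact point. Now I'll come clear.

```bash
python3 - <<'E'
from h import *
servo_line(*pose(0,.032),rate=.05); log()
p,q=pose(0,.032); servo_line([*p[:2],.40],rate=.15); log()
servo_line([p[0]-.2,p[1]-.25,.40],rate=.25); sleep(.5); log()
c=capture("scene"); cv2.imwrite("pics/scene4.png",c["image"])
for q in ["honey_jar","wash_bottle","sample_tub","brake"]:
    s=silhouettes("scene",q)[0]; print(q,np.round(s["xy"]),np.round(np.percentile(cloud(c,s["region"]),[2,50,98],axis=0),3).tolist())
E
```

```text
20.17 xy mm [32.1 -0. ] F [-0.6  0.4 -0.4]
 21.78 xy mm [31.6  0. ] F [-0.2  0.3  0.1]
 23.72 xy mm [-200.2 -220.2] F [ 0.2 -0.5  0.4]
honey_jar [442. 257.] [[0.719, 0.246, 0.051], [0.765, 0.274, 0.144], [0.785, 0.313, 0.157]]
wash_bottle [372. 262.] [[0.735, 0.126, 0.049], [0.776, 0.155, 0.161], [0.791, 0.192, 0.233]]
sample_tub [378. 316.] [[0.493, -0.073, 0.043], [0.832, 0.17, 0.046], [0.965, 0.386, 0.214]]
brake [332. 150.] [[0.539, 0.02, 0.193], [0.587, 0.097, 0.207], [0.602, 0.178, 0.211]]
```

View pics/scene4.png

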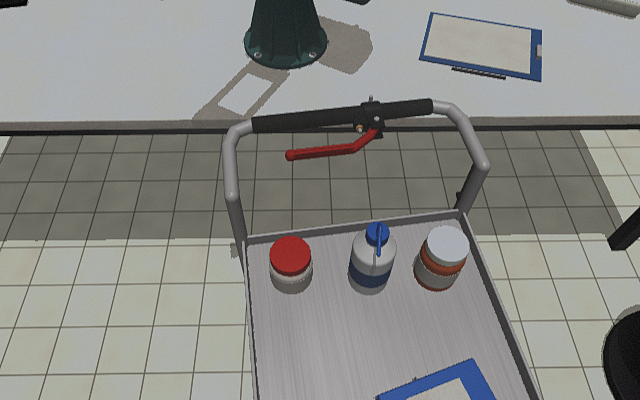

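The lever is fully out again with its tip at (290,155), as at the start. The tub (291,262), bottle (372,258) and jar (441,257) are where they were. The network's tub hit was the trolley, so I'm ignoring it.

```bash
python3 -c "
from bench import *
print(close_job())"
```

```text
the job is handed in; nothing more can be done
None
```

The brake check is done and handed in: I pressed the lever against its stop at about 15 N, held it there for over 2.5 s, and eased it fully out with the fingers following; the gripper is clear and the goods on the tray have not moved.

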